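# Stack the flow cell on its guide pins

## Task

Assemble the small flow cell on the lab bench: thread the white spacer plate over the cell base's two upright guide pins until it lies flat on the base, then thread the steel cover plate over the same pins, square block upwards, until it lies flush on the spacer. Let go of both parts and leave the jar, the dish, the wrench and the small one-hole blank plate where they are.

Things in the scene. Friction and masses are not known exactly. Their poses are not given: they have to be found in the camera images.
- cell: Grey metal flow cell base, fixed to the bench at a varying place and yaw. Origin: centre of its underside on the bench; z up, x along the line of the two pins. Foot 130 (x) x 84 (y) x 8 mm; on it a pedestal 104 x 36 mm whose flat top is at z = 30 mm. Two upright steel pins, 8 mm diameter, at x = -40 and +40 mm, y = 0; they rise from the pedestal's top to z = 64 mm, the last 8 mm tapering to a 3 mm tip. A short brass stub, 12 mm thick, on each end of the pedestal.
- spacer: White rigid plastic spacer plate, loose, 110 (x) x 50 (y) x 8 (z) mm, about 80 g. Origin: centre of its underside, z up, x along its length. Two round through holes of 11 mm at x = -40 and +40 mm, y = 0, and a rectangular window 37 x 21 mm in the middle. The same either way round. It starts flat on a grey plastic rest block, 66 x 30 x 18 mm, fixed to the bench, overhanging it by about 10 mm on the long sides and 22 mm at the ends.
- cover: Steel cover plate, loose, 110 (x) x 50 (y) x 8 (z) mm, about 300 g, with the same two 11 mm holes at x = -40 and +40 mm, y = 0. Origin: centre of the plate's underside, z up, x along its length. In the middle of its top stands a steel block 24 x 24 mm, from z = 8 to 32 mm, sides parallel to the plate's, with a small brass port 10 mm wide and 6 mm high on it. The same either way round. It starts flat, block up, on a second rest block like the spacer's (18 mm high).
- blank: Bystander: smaller white plastic plate, 76 x 50 x 8 mm, with one 15 mm hole in its middle, loose, flat on the bench. Not a part of this cell. Origin: centre of its underside.
- jar: Bystander: amber glass jar with a white cap, 52 mm diameter, about 65 mm high, loose on the bench. Origin: centre of its underside.
- dish: Bystander: shallow white dish, 90 mm wide, 18 mm high, loose on the bench. Origin: centre of its underside.
- wrench: Bystander: steel wrench, 130 mm long, lying on the bench. Origin: at its underside, x along its length.
Things that resemble listed ones, but are neither listed nor needed, are in the scene too. What is shaped like the spacer but blue, green or red is not meant.

How it is judged (in metres and radians):
On the way, in this order (a step that is already met when the one before it is completed fails the run):
1. the spacer is threaded on both pins and lies flat on the cell base (horizontal distance between spacer and cell below 0.004 m and z of spacer in the frame of cell between 0.028 and 0.032 m and angle between the x axis of spacer and the x axis of cell, either way round below 0.08 rad and angle between spacer's own z axis and vertical below 0.05 rad), for 0.2 s.
2. the cover is threaded on both pins and lies flat on the spacer (all of step 1 and horizontal distance between cover and cell below 0.004 m and z of cover in the frame of cell between 0.036 and 0.04 m and angle between the x axis of cover and the x axis of cell, either way round below 0.08 rad and angle between cover's own z axis and vertical below 0.05 rad), for 0.2 s.
At the end, for the whole second after the job is handed in: Both pins pass through both plates, spacer flat on the base, cover (block up) flat on the spacer: each within 4 mm of the cell centre, 2 mm of its seated height (undersides at 30 and 38 mm), 0.08 rad of the cell x axis either way round, 0.05 rad of level, at rest (0.02 m/s, 0.2 rad/s) (all of step 2 and linear speed of each of spacer, cover below 0.02 m/s and angular speed of each of spacer, cover below 0.2 rad/s); the robot touches nothing.
It fails at once if the blank plate was moved more than 30 mm (distance of blank from where it was at the start of the episode above 0.03 m).
It fails at once if the jar was moved more than 30 mm (distance of jar from where it was at the start of the episode above 0.03 m).
It fails at once if the dish was moved more than 30 mm (distance of dish from where it was at the start of the episode above 0.03 m).
It fails at once if the wrench was moved more than 30 mm (distance of wrench from where it was at the start of the episode above 0.03 m).
It also fails if it takes over 67 s, if anything falls off the work surface, if the arm or the gripper's body presses on something with over 40 N, if the wrist force passes 120 N, or if a joint passes its speed limit or range.

## Robot

A 6-joint arm with a two-finger parallel gripper is mounted at the origin on the work surface. World frame = base frame: x ahead of the robot, y to its left, z up, the work surface at z = 0. Lengths are in mm, angles in rad, forces in N, time in s.
With the tool pointing down it reaches from about 275 to 825 mm from the base axis. Payload 5.2 kg.
Tool frame: the origin (TCP) lies at the very end of the fingers, on their centre line; the grasp point (between the pads) lies 19 mm behind it (ctrl.grasp_offset is the distance from the TCP to the grasp point, in mm); z points along the fingers, y is the direction in which the jaws open and shut (so a half turn about z gives the same grasp; the last joint's range is limited). The gripper opens to 93 mm and grips with 3 to 60 N. Pads are 15 mm wide; open, the fingers measure 128 mm over their backs; the gripper's body (75 mm by 188 mm) begins 65 mm behind the grasp point.
Start: joints at [1.11, 0.259, 1.535, -0, 1.348, -0.203], TCP at [140.202, 531.835, 218.653] pointing down, gripper open.
Joint ranges: [-3.14, 3.14], [-0.91, 2.08], [0.19, 2.58], [-1.22, 4.36], [0.22, 2.71], [-3.12, 3.12]. Speed limits (rad/s): [2.57, 2.57, 3.14, 3.14, 3.14, 3.14].

## Interface

Orientations are given as a rotation vector (axis times angle).
In Python, from workcell import ctrl gives the robot as it stands.
- The arm moves only by the tool step_arm, never from a script. Its argument "deltas" is one flat list of numbers, 6 for each row, row after row: the shift along the tool's x, y, z in cm, then the turn, a rotation vector about the tool's x, y, z in rad. A call has exactly 10 rows; each row is the pose to reach, as a shift and turn from the pose commanded when the call began, along the tool's axes at that moment; what a row does not reach only later rows make up. A row lasts 1/12 s, in which the tool goes at most 41.7 mm and 7.16 degrees, less where a joint would pass 70% of its speed; a pose out of reach is approached as far as the arm can. A call with a gripper value outside its range is refused whole. "grip" is the closure, from -1 (fully open) to 1 (shut), set as the call begins (left out, the last holds). The fingers move at their own pace and stop on an object; "grip_force" is the grip in N (left out, the last holds). Time passes only in rows, so rows that repeat a pose let the fingers close, or fill a call up. It gives the time, the measured TCP pose, the force and the opening at its end, in the units of the state.
- ctrl.observe(): the state, without advancing time (a new reading comes with each control period).
- ctrl.get_image(name): name is "scene" or "top" or "wrist"; returns a dict with "img" (420x560x3 uint8, red, green, blue), "intrinsics" (3x3 intrinsics, pixels), "T" (4x4, takes a point from camera to world coordinates). Camera axes: x right, y up, looking along -z (the intrinsics and any distortion apply to the point x, -y, -z); pixel columns grow to the right and rows downward; lengths in mm; the calibration is good to about 2 mm. A picture is of the moment at which its call begins. There is no depth.
- ctrl.sign_off(): hands the job in, once; it reports no verdict.
The state is a dict: "time_s": time; "joints": joint angles; "qd": joint speeds; "joint_torque": joint torques, N m; "eef_pos": TCP position; "tcp_rot": TCP orientation; "wrist_force": force on the tool from outside, world axes, zero at the start; "moment": the same for the moment, N m; "opening": finger opening in mm.
Only numpy, scipy, OpenCV 4.12 (cv2) and the standard library are available. Lean on these libraries where they do the work, as an engineer would, in place of code of your own. Each camera call takes 0.05 s, during which the arm holds its last target.

## Working session

There is one attempt and no reset: what is moved stays moved. The work goes in short steps, Python scripts to look and compute and a tool call to move; the robot and the scene stay as the last step left them, time stands still between calls to the robot, and variables do not carry over. Pictures are saved under pics/ and viewed, and the job is handed in when it is done.

Besides the shell and the picture viewer there is one more tool, called after "Call:" by a JSON object that holds its "op" and its "data", one argument or row to a line. step_arm: Moves the arm, as the interface text tells. Its arguments: {"type":"object","properties":{"deltas":{"type":"array","items":{"type":"number"}},"grip":{"type":"number"},"grip_force":{"type":"number"}},"required":["deltas"]}

```bash
ls; mkdir -p pics
python3 - <<'E'
from workcell import ctrl
import cv2,numpy as np
np.set_printoptions(precision=4,suppress=True)
for n in ["scene","top","wrist"]:
    d=ctrl.get_image(n); cv2.imwrite(f"pics/{n}0.png",d["img"][:,:,::-1]); print(n,d["intrinsics"],d["T"],[k for k in d])
    np.savez(f"pics/{n}0.npz",K=d["intrinsics"],T=d["T"],img=d["img"])
print(ctrl.observe(), ctrl.grasp_offset)
E
```

```text
pics
scene [[485.8295   0.     276.4558]
 [  0.     485.8295 213.5316]
 [  0.       0.       1.    ]] [[   0.5973   -0.4908    0.6343 1137.6947]
 [   0.8019    0.3519   -0.4828 -437.0017]
 [   0.0138    0.797     0.6038  615.0007]
 [   0.        0.        0.        1.    ]] ['img', 'intrinsics', 'T']
top [[436.3577   0.     277.6945]
 [  0.     436.3577 206.8261]
 [  0.       0.       1.    ]] [[  -0.0018    0.9984   -0.0559  489.8387]
 [  -0.9998   -0.0029   -0.0202   -8.9129]
 [  -0.0203    0.0559    0.9982 1090.9254]
 [   0.        0.        0.        1.    ]] ['img', 'intrinsics', 'T']
wrist [[377.3407   0.     276.4121]
 [  0.     377.3407 208.693 ]
 [  0.       0.       1.    ]] [[  0.2553  -0.939   -0.2302  77.1294]
 [  0.9668   0.2477   0.0619 548.8828]
 [ -0.0011  -0.2384   0.9712 383.8911]
 [  0.       0.       0.       1.    ]] ['img', 'intrinsics', 'T']
{'time_s': 0.15, 'joints': array([ 1.1102,  0.2592,  1.5358,  0.    ,  1.348 , -0.2028]), 'qd': array([ 0.0012, -0.0023, -0.0023,  0.0004,  0.0008, -0.0001]), 'joint_torque': array([  0.0018, -43.7643, -28.4236,   0.0717,   0.0381,  -0.0001]), 'eef_pos': array([140.0207, 531.4796, 218.0196]), 'tcp_rot': array([-0.4038, -3.1151,  0.002 ]), 'wrist_force': array([ 0.3348, -0.4795,  0.394 ]), 'moment': array([ 0.0138,  0.007 , -0.0157]), 'opening': 93.19770128532772} 18.8
```

View pics/top0.png

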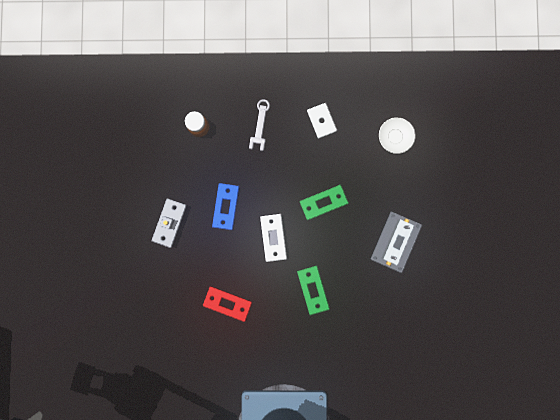

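View pics/scene0.png

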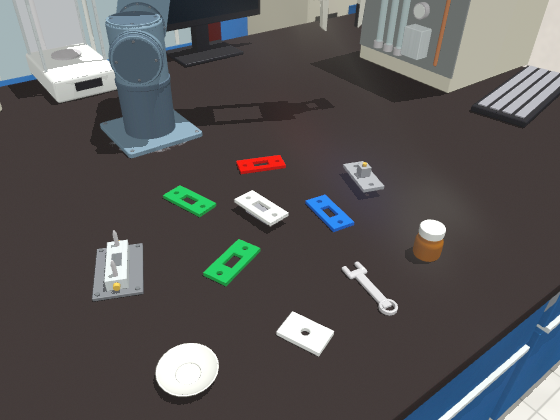

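View pics/wrist0.png

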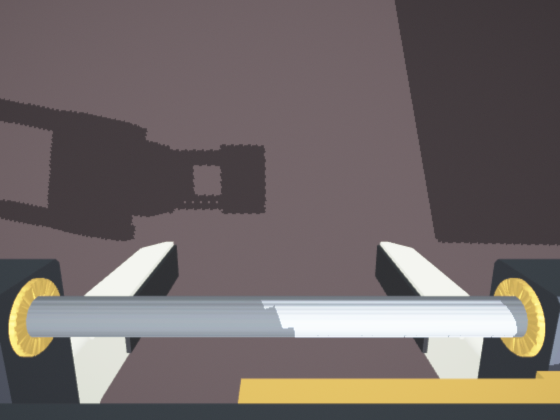

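Top view: the jar is at (195,122), the wrench at (260,125), the blank at (321,120) and the dish at (397,135). The cell is at (397,241) and the cover, with its block, at (168,223). Spacer-shaped plates are white (273,238), blue (225,206), green (323,202) and (313,290), and red (227,304). The white one is meant, since it has two holes and a window and isn't coloured. I'll confirm that in enlarged crops.

Run:
```python
import cv2,numpy as np
im=cv2.imread("pics/top0.png")
c=[im[y-38:y+38,x-32:x+32] for x,y in[(273,238),(168,223),(397,241)]]
o=np.hstack([cv2.resize(k,None,fx=4,fy=4,interpolation=cv2.INTER_CUBIC) for k in c]); print(o.shape)
cv2.imwrite("pics/crop1.png",o)
im=cv2.imread("pics/scene0.png")
c=[im[y-45:y+45,x-42:x+42] for x,y in[(262,208),(362,178),(118,262)]]
o=np.hstack([cv2.resize(k,None,fx=3,fy=3,interpolation=cv2.INTER_CUBIC) for k in c]); print(o.shape)
cv2.imwrite("pics/crop2.png",o)
```

```text
(304, 768, 3)
(270, 756, 3)
```

View pics/crop1.png

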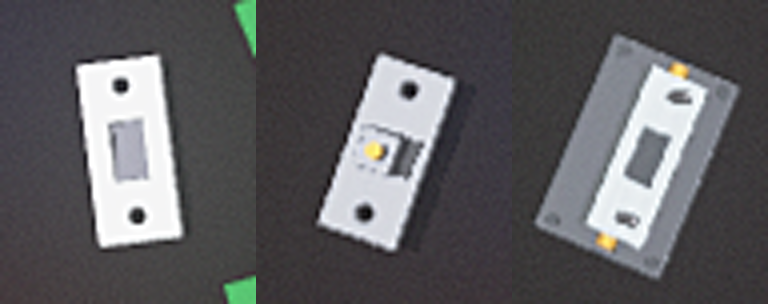

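View pics/crop2.png

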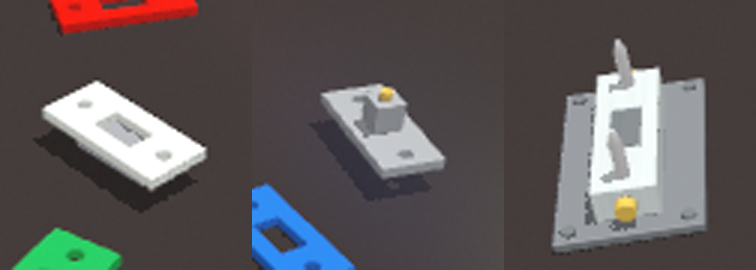

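The crops confirm it: the white plate has two holes and a window and sits on a rest block, so it is the spacer. The grey plate has the steel block and brass port, so it is the cover. The cell has two pins and brass stubs. Next I'll measure them.

```bash
cat > h.py <<'E'
import cv2,numpy as np
np.set_printoptions(precision=2,suppress=True)
def load(n):
    d=np.load(f"pics/{n}.npz"); return d["img"],d["K"],d["T"]
def snap(n,tag):
    from workcell import ctrl
    d=ctrl.get_image(n); np.savez(f"pics/{tag}.npz",K=d["intrinsics"],T=d["T"],img=d["img"]); cv2.imwrite(f"pics/{tag}.png",d["img"][:,:,::-1])
    return d["img"],d["intrinsics"],d["T"]
def ray(K,T,uv):
    uv=np.atleast_2d(uv).astype(float); p=np.c_[(uv[:,0]-K[0,2])/K[0,0],-(uv[:,1]-K[1,2])/K[1,1],-np.ones(len(uv))]
    return T[:3,3],p@T[:3,:3].T
def onz(K,T,uv,z):
    o,d=ray(K,T,uv); return o+d*((z-o[2])/d[:,2])[:,None]
def proj(K,T,P):
    P=np.atleast_2d(P); c=(P-T[:3,3])@T[:3,:3]; return np.c_[K[0,0]*c[:,0]/-c[:,2]+K[0,2],K[1,1]*-c[:,1]/-c[:,2]+K[1,2]]
E
python3 - <<'E'
from h import *
for cam in ["top0","scene0"]:
    im,K,T=load(cam); hsv=cv2.cvtColor(im,cv2.COLOR_RGB2HSV)
    cs={"top0":[(273,238,26,"sp"),(168,223,26,"cov"),(397,241,30,"cell")],"scene0":[(262,208,26,"sp"),(362,178,26,"cov"),(118,262,30,"cell")]}[cam]
    for x,y,z,n in cs:
        th={"sp":190,"cov":140,"cell":190}[n]
        m=((hsv[...,2]>th)&(hsv[...,1]<70)).astype(np.uint8)
        w=np.zeros_like(m); w[y-45:y+45,x-40:x+40]=m[y-45:y+45,x-40:x+40]
        c=max(cv2.findContours(w,cv2.RETR_EXTERNAL,cv2.CHAIN_APPROX_NONE)[0],key=cv2.contourArea)
        P=onz(K,T,c.reshape(-1,2),z)[:,:2].astype(np.float32)
        r=cv2.minAreaRect(P); print(cam,n,np.array(r[0]),np.array(r[1]),r[2])
        # dark holes inside hull
        hull=np.zeros_like(m); cv2.fillPoly(hull,[cv2.convexHull(c)],1); hull=cv2.erode(hull,np.ones((3,3)))
        g=hsv[...,2]
        d=((g<th-30)&(hull>0)).astype(np.uint8)
        k,l,s,ct=cv2.connectedComponentsWithStats(d)
        for i in range(1,k):
            if s[i,4]>=6:
                wgt=(l==i)*(255.-g); yy,xx=np.mgrid[:420,:560]; u=(xx*wgt).sum()/wgt.sum(); v=(yy*wgt).sum()/wgt.sum()
                print("  hole",round(u,1),round(v,1),s[i,4],onz(K,T,[u,v],z)[0])
E
```

```text
top0 sp [475.28  24.73] [110.68  50.17] 7.155007839202881
  hole 270.7 221.0 12 [514.93  29.86  26.  ]
  hole 269.0 235.9 7 [478.74  33.95  26.  ]
  hole 274.8 253.5 14 [435.8   19.85  26.  ]
top0 cov [511.87 281.54] [ 50.87 111.12] 70.64483642578125
  hole 173.9 207.2 11 [549.38 267.7   26.  ]
  hole 171.9 224.2 28 [507.59 272.1   26.  ]
  hole 162.7 237.8 12 [474.42 294.27  26.  ]
top0 cell [ 463.92 -277.95] [ 36.62 105.05] 66.31932067871094
  hole 406.2 227.1 14 [ 499.38 -297.71   30.  ]
  hole 398.2 242.0 95 [ 463.45 -278.01   30.  ]
  hole 392.9 257.5 14 [ 426.41 -264.6    30.  ]
scene0 sp [480.64  24.06] [116.61  51.2 ] 6.609492778778076
  hole 261.2 204.9 6 [477.25  26.12  26.  ]
scene0 cov [519.41 281.42] [ 57.3  119.51] 70.185546875
scene0 cell [ 466.03 -278.76] [ 37.18 103.75] 66.35614776611328
  hole 116.6 258.5 96 [ 464.18 -277.23   30.  ]
```

```bash
cat >> h.py <<'E'
from scipy.spatial.transform import Rotation as R
def plan(xyz,ydeg):
    """from measured pose to TCP xyz, pointing down, tool y at ydeg in world"""
    from workcell import ctrl
    s=ctrl.observe(); R0=R.from_rotvec(s["tcp_rot"]); a=np.radians(ydeg); y=np.array([np.cos(a),np.sin(a),0]); z=np.array([0,0,-1.]); M=np.c_[np.cross(y,z),y,z]
    d=R0.inv().apply(np.array(xyz)-s["eef_pos"])/10; r=(R0.inv()*R.from_matrix(M)).as_rotvec()
    print("t",s["time_s"],"pos",s["eef_pos"],"q",s["joints"],"F",s["wrist_force"],"open",round(s["opening"],1)); print("delta cm",d,"rot",np.round(r,4),"yaw now",np.degrees(np.arctan2(*R0.apply([0,1,0])[1::-1])))
E
python3 -c "
from h import *
plan([475.3,24.8,120],97.2)"
```

```text
t 0.15 pos [140.02 531.48 218.02] q [ 1.11  0.26  1.54  0.    1.35 -0.2 ] F [ 0.33 -0.48  0.39] open 93.2
delta cm [-45.34 -40.43   9.84] rot [-0.   -0.   -0.38] yaw now 75.22939066712642
```

Call:
{"op": "step_arm", "data": {
  "deltas": [-4,-3,0,0,0,-0.05,-7,-6,0.5,0,0,-0.1,-10,-9,1,0,0,-0.14,-13,-12,2,0,0,-0.18,-16,-15,3,0,0,-0.22,-19,-17.5,4,0,0,-0.26,-22,-20,5,0,0,-0.3,-25,-22.5,6,0,0,-0.34,-28,-25,7,0,0,-0.384,-31,-27.5,8,0,0,-0.384],
  "grip": -0.5
}}

```text
time_s: 0.98
eef_pos: [366.3, 190.9, 140.1]
tcp_rot: [-0.202, 3.135, 0.0]
wrist_force: [1.0, 0.7, 0.1]
opening: 69.9
```

```bash
python3 -c "
from h import *
plan([475.3,24.8,120],97.2)"
```

```text
t 0.9833 pos [366.32 190.85 140.13] q [ 0.21  0.09  1.96  0.    1.1  -1.49] F [0.96 0.68 0.13] open 69.9
delta cm [ -8.68 -17.87   2.01] rot [0. 0. 0.] yaw now 97.36969546646743
```

Call:
{"op": "step_arm", "data": {
  "deltas": [-1.5,-3,0.3,0,0,0,-3,-6,0.6,0,0,0,-4.5,-9,1,0,0,0,-6,-12,1.4,0,0,0,-7.5,-15,1.7,0,0,0,-8.4,-17.4,2,0,0,0,-8.6,-17.9,2,0,0,0,-8.6,-17.9,2,0,0,0,-8.6,-17.9,2,0,0,0,-8.6,-17.9,2,0,0,0]
}}

```text
time_s: 1.82
eef_pos: [472.6, 27.0, 120.4]
tcp_rot: [0.199, -3.134, -0.001]
wrist_force: [-0.0, -0.1, -0.2]
opening: 69.8
```

```bash
python3 -c "
from h import *
snap('wrist','w1')
plan([475.3,24.8,120],97.2)"
```

```text
t 1.8667 pos [472.74  27.17 120.52] q [-0.18  0.22  1.85  0.    1.07 -1.88] F [-0.35  0.01 -0.45] open 69.6
delta cm [-0.22 -0.27  0.05] rot [ 0. -0.  0.] yaw now 97.31309026841237
```

View pics/w1.png

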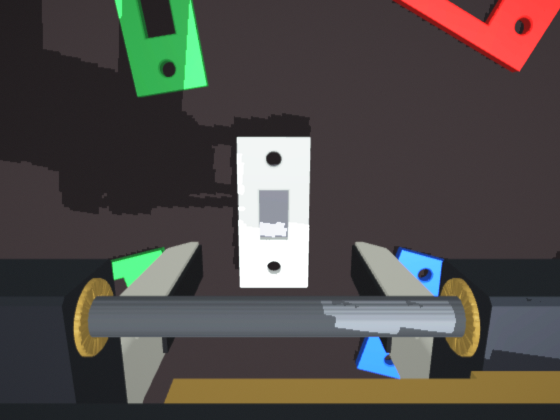

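The wrist view shows the white spacer between the fingers, with its holes at (273,158) and (274,267).

Run:
```python
from h import *
im,K,T=load('w1'); g=cv2.cvtColor(im,cv2.COLOR_RGB2HSV)
v=g[...,2].astype(float)
H=[]
for x,y in[(273,158),(274,267)]:
    w=np.clip(130-v[y-12:y+13,x-12:x+13],0,None); yy,xx=np.mgrid[y-12:y+13,x-12:x+13]
    p=[(xx*w).sum()/w.sum(),(yy*w).sum()/w.sum()]; q=onz(K,T,p,26)[0]; H.append(q); print(p,q)
d=H[0]-H[1]; print((H[0]+H[1])/2,np.linalg.norm(d),np.degrees(np.arctan2(d[1],d[0])))
m=((g[...,2]>170)&(g[...,1]<40)).astype(np.uint8); m[:130]=0;m[288:]=0;m[:,:215]=0;m[:,330:]=0
c=max(cv2.findContours(m,cv2.RETR_EXTERNAL,2)[0],key=cv2.contourArea)
print(cv2.minAreaRect(onz(K,T,c.reshape(-1,2),26)[:,:2].astype(np.float32)))
```

```text
[np.float64(273.222871645005), np.float64(158.21510420672152)] [436.27  20.8   26.  ]
[np.float64(273.466539756919), np.float64(265.6440181578562)] [514.65  30.8   26.  ]
[475.46  25.8   26.  ] 79.01976918268969 -172.73204314827188
((476.8126220703125, 25.937786102294922), (110.48464965820312, 51.05382537841797), 7.218536853790283)
```

```bash
python3 -c "
from h import *
plan([475.4,25.3,6],97.2)"
```

```text
t 1.8667 pos [472.74  27.17 120.52] q [-0.18  0.22  1.85  0.    1.07 -1.88] F [-0.35  0.01 -0.45] open 69.6
delta cm [-0.24 -0.22 11.45] rot [ 0. -0.  0.] yaw now 97.31309026841237
```

Call:
{"op": "step_arm", "data": {
  "deltas": [-0.24,-0.22,1.5,0,0,0,-0.24,-0.22,3.5,0,0,0,-0.24,-0.22,5.5,0,0,0,-0.24,-0.22,7.5,0,0,0,-0.24,-0.22,9,0,0,0,-0.24,-0.22,10,0,0,0,-0.24,-0.22,10.8,0,0,0,-0.24,-0.22,11.2,0,0,0,-0.24,-0.22,11.4,0,0,0,-0.24,-0.22,11.4,0,0,0]
}}

```text
time_s: 2.7
eef_pos: [476.3, 24.4, 6.6]
tcp_rot: [-0.199, 3.135, -0.0]
wrist_force: [1.1, -0.4, -0.0]
opening: 69.6
```

```bash
python3 -c "
from h import *
plan([475.4,25.3,6],97.2)"
```

```text
t 2.7 pos [476.28  24.38   6.6 ] q [-0.18  0.39  1.96  0.    0.79 -1.88] F [ 1.11 -0.41 -0.02] open 69.6
delta cm [0.08 0.1  0.06] rot [-0.  0.  0.] yaw now 97.2712727408403
```

Call:
{"op": "step_arm", "data": {
  "deltas": [0.08,0.1,0,0,0,0,0.08,0.1,0,0,0,0,0.08,0.1,0,0,0,0,0.08,0.1,0,0,0,0,0.08,0.1,0,0,0,0,0.08,0.1,0,0,0,0,0.08,0.1,0,0,0,0,0.08,0.1,0,0,0,0,0.08,0.1,0,0,0,0,0.08,0.1,0,0,0,0],
  "grip": 1,
  "grip_force": 25
}}

```text
time_s: 3.53
eef_pos: [475.7, 24.8, 6.9]
tcp_rot: [-0.198, 3.135, -0.0]
wrist_force: [-0.5, 0.6, 5.6]
opening: 49.9
```

```bash
python3 -c "
from h import *
plan([475.4,25.3,120],66.3)"
```

```text
t 3.5333 pos [475.7   24.82   6.91] q [-0.18  0.39  1.96  0.    0.79 -1.88] F [-0.46  0.61  5.62] open 49.9
delta cm [  0.01   0.05 -11.31] rot [0.   0.   0.54] yaw now 97.2241645197333
```

Gripped at 49.9 mm. Lifting straight up.

Call:
{"op": "step_arm", "data": {
  "deltas": [0,0,-0.5,0,0,0,0,0,-1.5,0,0,0,0,0,-3,0,0,0,0,0,-5,0,0,0,0,0,-7,0,0,0,0,0,-9,0,0,0,0,0,-11,0,0,0,0,0,-12,0,0,0,0,0,-12.5,0,0,0,0,0,-12.5,0,0,0]
}}

```text
time_s: 4.37
eef_pos: [475.8, 24.8, 132.1]
tcp_rot: [-0.198, 3.134, -0.001]
wrist_force: [-0.4, -0.2, -1.3]
opening: 49.6
```

```bash
python3 -c "
from h import *
snap('wrist','w2')
plan([463.9,-278,130],66.3)"
```

```text
t 4.4167 pos [475.15  24.91 131.18] q [-0.18  0.21  1.83 -0.    1.1  -1.88] F [ 0.05 -1.25  0.02] open 49.7
delta cm [  4.93 -29.91   0.12] rot [-0.   -0.    0.54] yaw now 97.22779537715599
```

View pics/w2.png

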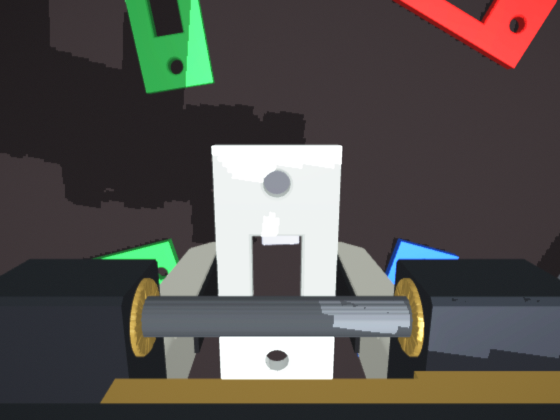

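Run:
```python
from h import *
from workcell import ctrl
im,K,T=load('w2'); v=im.max(2)
cv2.imwrite('pics/c3.png',np.vstack([cv2.resize(im[155:210,245:310,::-1],None,fx=8,fy=5),cv2.resize(im[340:380,245:310,::-1],None,fx=8,fy=5)]))
s=ctrl.observe(); R0=R.from_rotvec(s["tcp_rot"]); zt=s["eef_pos"][2]+19.1
H=[]
for x,y,t in[(277,182,195),(277,360,150)]:
    m=(v[y-16:y+17,x-17:x+18]<t).astype(np.uint8)
    c=max(cv2.findContours(m,0,1)[0],key=cv2.contourArea); e=cv2.fitEllipse(c); p=np.array(e[0])+[x-17,y-16]; q=onz(K,T,p,zt)[0]
    H.append(R0.inv().apply(q-s["eef_pos"])); print(e[1],p,q,"tool",H[-1])
print((H[0]+H[1])/2,H[0]-H[1])
```

```text
(25.326650619506836, 26.282014846801758) [276.55 183.43] [436.95  20.4  150.28] tool [ 38.47   0.34 -19.1 ]
(9.853485107421875, 18.181734085083008) [276.46 355.29] [514.07  30.12 150.28] tool [-39.26   0.27 -19.1 ]
[ -0.4    0.31 -19.1 ] [77.72  0.07  0.01]
```

View pics/c3.png

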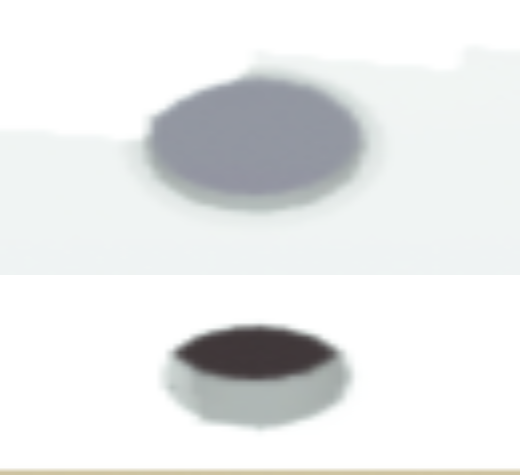

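Run:
```python
from h import *
from workcell import ctrl
im,K,T=load('w2')
s=ctrl.observe(); R0=R.from_rotvec(s["tcp_rot"]); zt=s["eef_pos"][2]+19.1
H=[R0.inv().apply(onz(K,T,p,zt)[0]-s["eef_pos"]) for p in[(276.7,183.6),(276.9,360)]]
print(H,(H[0]+H[1])/2,H[0]-H[1])
print("tcp px",proj(K,T,s["eef_pos"]))
```

```text
[array([ 38.4,   0.4, -19.1]), array([-41.66,   0.47, -19.11])] [ -1.63   0.43 -19.1 ] [80.06 -0.07  0.01]
tcp px [[275.84 257.  ]]
```

Call:
{"op": "step_arm", "data": {
  "deltas": [0.3,-2,0,0,0,0.04,0.8,-5,0,0,0,0.1,1.3,-8,0,0,0,0.16,1.8,-11,0,0,0,0.22,2.3,-14,0,0,0,0.28,2.8,-17,0,0,0,0.34,3.3,-20,0,0,0,0.4,3.8,-23,0,0,0,0.46,4.3,-26,0,0,0,0.52,4.6,-28,0,0,0,0.54]
}}

```text
time_s: 5.25
eef_pos: [463.9, -260.9, 129.7]
tcp_rot: [-0.652, -3.071, -0.001]
wrist_force: [-0.1, -0.1, 0.1]
opening: 49.6
```

```bash
python3 -c "
from h import *
plan([463.9,-278,110],66.3)"
```

```text
t 5.25 pos [ 463.93 -260.91  129.68] q [-0.72  0.31  1.7  -0.    1.14 -1.87] F [-0.13 -0.06  0.12] open 49.6
delta cm [-0.7  -1.56  1.97] rot [ 0. -0. -0.] yaw now 66.03464669701354
```

Call:
{"op": "step_arm", "data": {
  "deltas": [-0.3,-0.6,0.5,0,0,0,-0.6,-1.2,1,0,0,0,-0.7,-1.5,1.5,0,0,0,-0.7,-1.5,1.9,0,0,0,-0.7,-1.5,1.9,0,0,0,-0.7,-1.5,1.9,0,0,0,-0.7,-1.5,1.9,0,0,0,-0.7,-1.5,1.9,0,0,0,-0.7,-1.5,1.9,0,0,0,-0.7,-1.5,1.9,0,0,0]
}}

```text
time_s: 6.08
eef_pos: [465.5, -275.0, 112.8]
tcp_rot: [0.645, 3.074, -0.001]
wrist_force: [-0.2, -1.0, -0.7]
opening: 49.6
```

```bash
python3 -c "
from h import *
snap('wrist','w3');snap('scene','s3')
plan([463.9,-278,110],66.3)"
```

```text
t 6.1833 pos [ 465.44 -275.2   112.71] q [-0.74  0.34  1.7  -0.    1.1  -1.9 ] F [-0.93  0.07  0.21] open 49.5
delta cm [ 0.03 -0.32  0.27] rot [-0.  0. -0.] yaw now 66.29986305161998
```

View pics/w3.png

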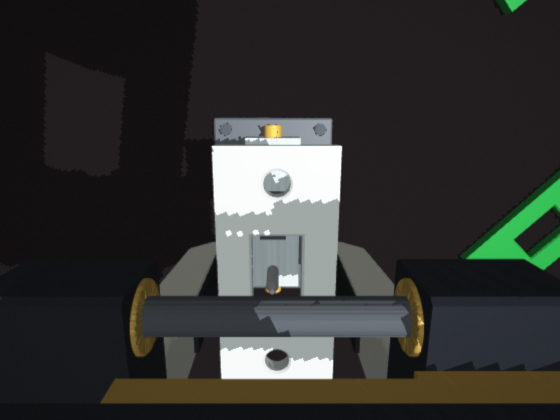

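View pics/s3.png

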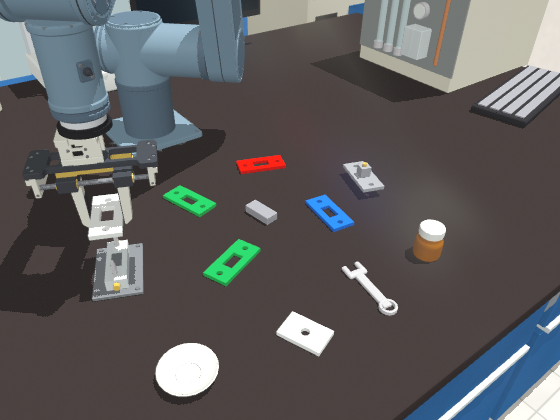

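Run:
```python
from h import *
from workcell import ctrl
im,K,T=load('w3')
a=cv2.resize(im[110:300,205:345,::-1],None,fx=4,fy=3,interpolation=cv2.INTER_CUBIC); cv2.imwrite('pics/c4.png',a)
# predicted pixels with cell at 463.9,-278,yaw -23.7
yaw=np.radians(-23.7); u=np.array([np.cos(yaw),np.sin(yaw),0]); C=np.array([463.9,-278,0])
for n,s,z in[("base-",-40,30),("tip-",-40,64),("base+",40,30),("tip+",40,64)]:
    p=proj(K,T,C+u*s+[0,0,z])[0]; print(n,p,"crop",(p-[205,110])*[4,3])
```

```text
base- [270.14 155.21] crop [260.54 135.64]
tip- [269.19 161.29] crop [256.74 153.88]
base+ [270.6  268.96] crop [262.4  476.88]
tip+ [269.79 290.61] crop [259.17 541.84]
```

View pics/c4.png

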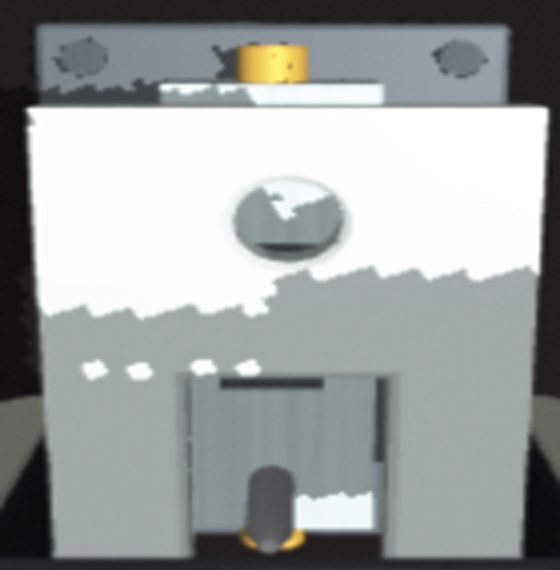

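The wrist crop shows the far pin through the window, with its tip at about (272,291). The pedestal's end corners are at (245,138) and (300.7,138). The near pin is hidden under the plate.

Run:
```python
from h import *
from workcell import ctrl
im,K,T=load('w3'); s=ctrl.observe(); R0=R.from_rotvec(s["tcp_rot"])
t=onz(K,T,(272,291.5),64)[0]; b=onz(K,T,(272.4,269),30)[0]; e=onz(K,T,[(245,138.2),(300.7,138.2)],30)
em=e.mean(0); print("tip+",t,"base+",b,"end",e,em,np.linalg.norm(e[0]-e[1]))
for q in (t,b):
    d=q-em; print("dist (92)",np.linalg.norm(d[:2]),"yaw",np.degrees(np.arctan2(d[1],d[0])))
w=e[1]-e[0];print("edge angle",np.degrees(np.arctan2(w[1],w[0])))
sp=s["eef_pos"]+R0.apply([-1.63,.43,-19.1]);print("spacer by wrist",sp)
```

```text
tip+ [ 501.62 -293.07   64.  ] base+ [ 501.07 -292.93   30.  ] end [[ 410.67 -272.4    30.  ]
 [ 425.21 -239.3    30.  ]] [ 417.94 -255.85   30.  ] 36.15162292136685
dist (92) 91.5891108564418 yaw -23.976863652210692
dist (92) 91.0211512956588 yaw -24.036752263655906
edge angle 66.29220481846777
spacer by wrist [ 467.1  -275.45  131.81]
```

Call:
{"op": "step_arm", "data": {
  "deltas": [0.07,-0.26,0.3,0,0,0,0.07,-0.26,1.0,0,0,0,0.07,-0.26,2,0,0,0,0.07,-0.26,3,0,0,0,0.07,-0.26,4,0,0,0,0.07,-0.26,4.8,0,0,0,0.07,-0.26,5.2,0,0,0,0.07,-0.26,5.4,0,0,0,0.07,-0.26,5.4,0,0,0,0.07,-0.26,5.4,0,0,0]
}}

```text
time_s: 7.02
eef_pos: [463.8, -277.5, 58.6]
tcp_rot: [0.645, 3.074, -0.0]
wrist_force: [-0.1, -0.8, 0.2]
opening: 49.5
```

```bash
python3 -c "
from h import *
im,_,_=snap('wrist','w4');b,_,_=snap('scene','s4')
plan([463.9,-278,110],66.3)
cv2.imwrite('pics/c5.png',np.hstack([cv2.resize(im[110:380,205:345,::-1],None,fx=2.7,fy=2.2,interpolation=2),cv2.resize(b[170:302,75:165,::-1],None,fx=4.5,fy=4.5,interpolation=2)]))"
```

```text
t 7.1167 pos [ 464.   -277.61   58.96] q [-0.75  0.4   1.76 -0.    0.98 -1.9 ] F [ 0.22  1.25 -1.28] open 49.5
delta cm [-0.01 -0.04 -5.1 ] rot [-0.  0. -0.] yaw now 66.29223350662505
```

View pics/c5.png

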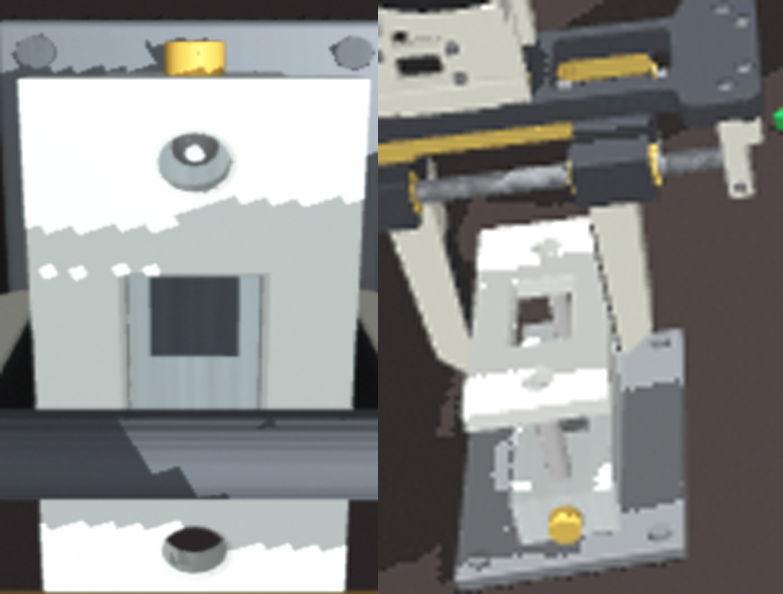

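The crop shows the pin tip at (277,179) through the near hole, whose rim is centred at about (277,184). The lateral fit looks good.

Run:
```python
from h import *
from workcell import ctrl
im,K,T=load('w4'); s=ctrl.observe(); R0=R.from_rotvec(s["tcp_rot"]); P=s["eef_pos"]
v=im.max(2).astype(int)
cv2.imwrite('pics/c6.png',cv2.resize(im[160:210,250:305,::-1],None,fx=10,fy=10,interpolation=2))
for n,p,z in[("tip",(276.9,179.1),64),("hole",(277.2,184.1),P[2]+19.1),("hole2",(277.2,110+550/2.2),P[2]+19.1),("windowC",(205+194/2.7,110+316/2.2),30)]:
    print(n,R0.inv().apply(onz(K,T,p,z)[0]-P))
```

```text
tip [39.26  1.04 -5.08]
hole [ 39.57   1.13 -19.14]
hole2 [-39.49   1.14 -19.06]
windowC [-7.48  1.08 28.97]
```

View pics/c6.png

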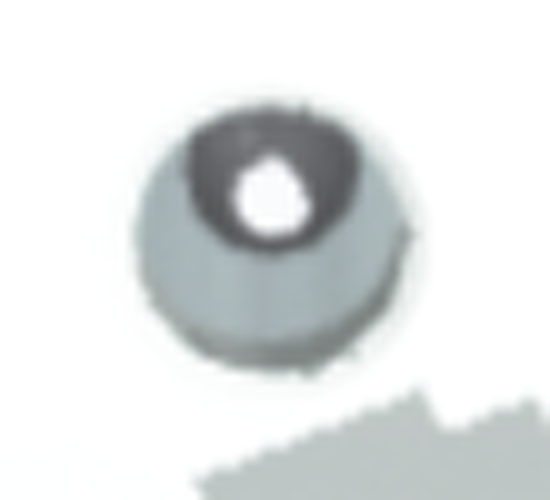

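Call:
{"op": "step_arm", "data": {
  "deltas": [-0.06,0,0,0,0,0,-0.06,0,0.2,0,0,0,-0.06,0,0.5,0,0,0,-0.06,0,0.8,0,0,0,-0.06,0,1.1,0,0,0,-0.06,0,1.4,0,0,0,-0.06,0,1.7,0,0,0,-0.06,0,2,0,0,0,-0.06,0,2.2,0,0,0,-0.06,0,2.2,0,0,0]
}}

```text
time_s: 7.95
eef_pos: [463.9, -277.3, 35.9]
tcp_rot: [-0.645, -3.074, -0.001]
wrist_force: [-0.4, -0.4, -0.2]
opening: 49.6
```

```bash
python3 -c "
from h import *
im,_,_=snap('wrist','w5');b,_,_=snap('scene','s5')
plan([463.9,-278,110],66.3)
cv2.imwrite('pics/c7.png',np.hstack([cv2.resize(im[110:380,205:345,::-1],None,fx=2.7,fy=2.2,interpolation=2),cv2.resize(b[170:302,75:165,::-1],None,fx=4.5,fy=4.5,interpolation=2)]))"
```

```text
t 8.05 pos [ 464.18 -277.53   36.37] q [-0.75  0.43  1.78 -0.    0.93 -1.9 ] F [-0.35  0.28 -0.81] open 49.6
delta cm [ 0.01 -0.05 -7.36] rot [ 0. -0. -0.] yaw now 66.2933672706534
```

View pics/c7.png

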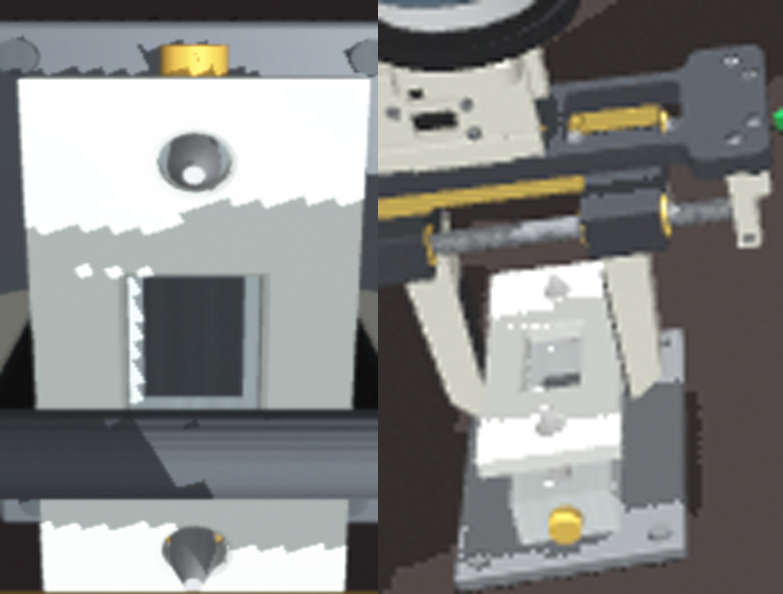

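Both pins are through both holes and centred: tips at crop (193,175) and (193,580), no force. Going down to about 1.5 mm above the seat, then releasing.

Call:
{"op": "step_arm", "data": {
  "deltas": [0,0,0.2,0,0,0,0,0,0.4,0,0,0,0,0,0.7,0,0,0,0,0,1,0,0,0,0,0,1.2,0,0,0,0,0,1.4,0,0,0,0,0,1.5,0,0,0,0,0,1.6,0,0,0,0,0,1.6,0,0,0,0,0,1.6,0,0,0]
}}

```text
time_s: 8.88
eef_pos: [464.2, -277.6, 20.5]
tcp_rot: [0.645, 3.075, -0.0]
wrist_force: [0.0, 0.2, -0.4]
opening: 49.6
```

Call:
{"op": "step_arm", "data": {
  "deltas": [0,0,0,0,0,0,0,0,0,0,0,0,0,0,0,0,0,0,0,0,0,0,0,0,0,0,0,0,0,0,0,0,0,0,0,0,0,0,-0.5,0,0,0,0,0,-1.5,0,0,0,0,0,-3,0,0,0,0,0,-4.5,0,0,0],
  "grip": -0.4
}}

```text
time_s: 9.72
eef_pos: [464.1, -277.5, 66.5]
tcp_rot: [-0.645, -3.074, -0.0]
wrist_force: [1.1, 0.3, 0.1]
opening: 64.7
```

```bash
python3 -c "
from h import *
im,_,_=snap('wrist','w6');b,_,_=snap('scene','s6')
plan([511.9,281.2,150],70.6)
cv2.imwrite('pics/c8.png',np.hstack([cv2.resize(im[110:380,205:345,::-1],None,fx=2.7,fy=2.2,interpolation=2),cv2.resize(b[170:302,75:165,::-1],None,fx=4.5,fy=4.5,interpolation=2)]))"
```

```text
t 9.8167 pos [ 465.89 -279.02   68.55] q [-0.75  0.39  1.75  0.    1.   -1.9 ] F [ 0.35 -0.59  0.29] open 65.1
delta cm [18.26 53.13 -8.34] rot [-0.    0.01 -0.08] yaw now 66.29637801987587
```

View pics/c8.png

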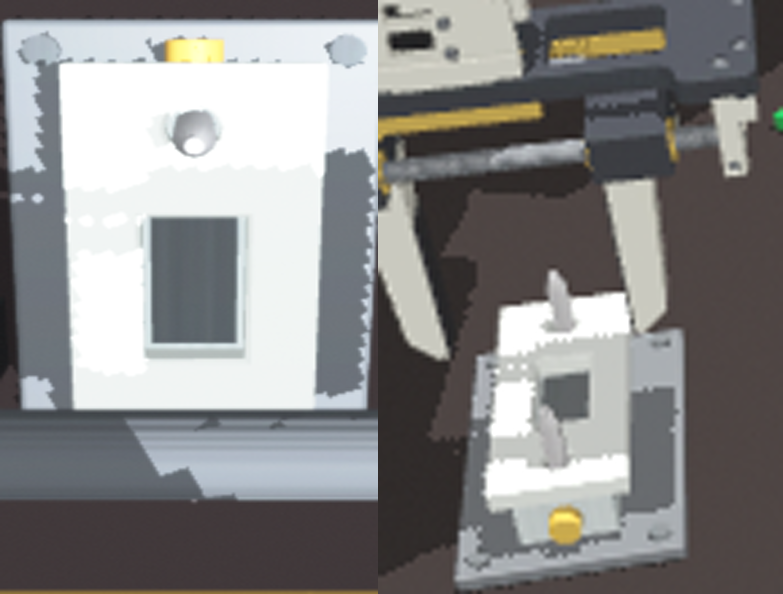

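The spacer is flat on the pedestal with both pins through it, and the gripper is clear. Now to the cover.

Call:
{"op": "step_arm", "data": {
  "deltas": [0,1,-2,0,0,0,0.5,3,-4,0,0,0,1.5,6,-6,0,0,0,2.7,9,-8,0,0,-0.02,4,12,-8.3,0,0,-0.04,5,15,-8.3,0,0,-0.08,6,18,-8.3,0,0,-0.08,7,21,-8.3,0,0,-0.08,8,24,-8.3,0,0,-0.08,9,27,-8.3,0,0,-0.08],
  "grip": -0.2
}}

```text
time_s: 10.65
eef_pos: [490.1, 7.4, 148.3]
tcp_rot: [0.522, 3.098, -0.0]
wrist_force: [-0.2, 0.2, 1.1]
opening: 56.2
```

```bash
python3 -c "
from h import *
plan([511.9,281.2,150],70.6)"
```

```text
t 10.65 pos [490.07   7.38 148.34] q [-0.21  0.21  1.78 -0.    1.15 -1.45] F [-0.17  0.24  1.14] open 56.2
delta cm [ 6.91 26.58 -0.17] rot [0. 0. 0.] yaw now 70.86440191217791
```

Call:
{"op": "step_arm", "data": {
  "deltas": [0.8,3,0,0,0,0,1.6,6,0,0,0,0,2.4,9,0,0,0,0,3.1,12,0,0,0,0,3.9,15,0,0,0,0,4.7,18,0,0,0,0,5.5,21,0,0,0,0,6.2,24,0,0,0,0,6.8,26.2,0,0,0,0,6.9,26.6,0,0,0,0]
}}

```text
time_s: 11.48
eef_pos: [511.9, 283.3, 148.0]
tcp_rot: [-0.517, -3.098, -0.002]
wrist_force: [0.5, 0.3, -0.0]
opening: 55.8
```

Call:
{"op": "step_arm", "data": {
  "deltas": [0,0,0,0,0,0,0,0,0,0,0,0,0,0,0,0,0,0,0,0,0,0,0,0,0,0,0,0,0,0,0,0,0,0,0,0,0,0,0,0,0,0,0,0,0,0,0,0,0,0,0,0,0,0,0,0,0,0,0,0]
}}

```text
time_s: 12.32
eef_pos: [512.3, 279.7, 148.5]
tcp_rot: [0.522, 3.098, 0.0]
wrist_force: [-0.1, -0.2, -0.1]
opening: 56.0
```

```bash
python3 -c "
from h import *
snap('wrist','w7')
plan([511.9,281.2,37],70.6)"
```

```text
t 12.3667 pos [512.31 279.77 148.47] q [ 0.31  0.37  1.55 -0.    1.22 -0.93] F [-0.36  0.43  0.15] open 55.5
delta cm [ 0.09  0.12 11.15] rot [-0.  0.  0.] yaw now 70.87826396238174
```

View pics/w7.png

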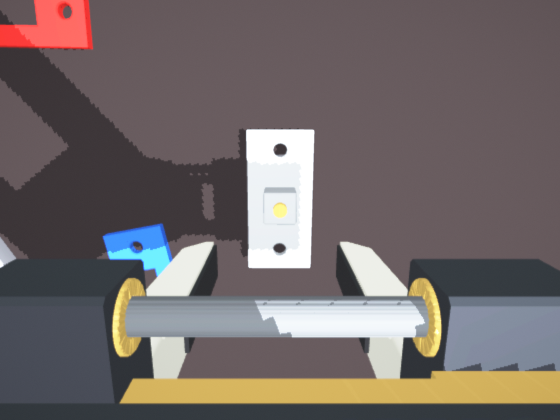

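The cover is visible with its holes at (280,150) and (279,249), and the block and port at (280,208).

Run:
```python
from h import *
im,K,T=load('w7'); v=im.max(2).astype(float)
H=[]
for x,y in[(280,150),(279,249)]:
    w=np.clip(110-v[y-11:y+12,x-11:x+12],0,None); yy,xx=np.mgrid[y-11:y+12,x-11:x+12]
    p=[(xx*w).sum()/w.sum(),(yy*w).sum()/w.sum()]; q=onz(K,T,p,26)[0]; H.append(q); print(p,q)
d=H[1]-H[0]; c=(H[0]+H[1])/2; print(c,np.linalg.norm(d),np.degrees(np.arctan2(d[1],d[0])))
print("port",onz(K,T,(280.2,210),56)[0])
y=90+np.degrees(np.arctan2(d[1],d[0]))
plan([(c[0]+511.9)/2,(c[1]+281.2)/2,31],y)
```

```text
[np.float64(280.13012867200774), np.float64(149.08764263170673)] [474.83 296.55  26.  ]
[np.float64(279.0003246753247), np.float64(247.712987012987)] [549.18 269.95  26.  ]
[512.01 283.25  26.  ] 78.96716049420252 -19.680355100733006
port [512.64 283.24  56.  ]
t 12.3667 pos [512.31 279.77 148.47] q [ 0.31  0.37  1.55 -0.    1.22 -0.93] F [-0.36  0.43  0.15] open 55.5
delta cm [ 0.11  0.22 11.75] rot [-0.    0.    0.01] yaw now 70.87826396238174
```

Call:
{"op": "step_arm", "data": {
  "deltas": [0.05,0.1,1.5,0,0,0.008,0.11,0.22,3.5,0,0,0.008,0.11,0.22,5.5,0,0,0.008,0.11,0.22,7.5,0,0,0.008,0.11,0.22,9.2,0,0,0.008,0.11,0.22,10.5,0,0,0.008,0.11,0.22,11.4,0,0,0.008,0.11,0.22,11.8,0,0,0.008,0.11,0.22,11.9,0,0,0.008,0.11,0.22,11.9,0,0,0.008]
}}

```text
time_s: 13.2
eef_pos: [512.3, 282.3, 29.8]
tcp_rot: [0.534, 3.095, 0.0]
wrist_force: [0.2, -1.2, 0.8]
opening: 55.6
```

```bash
python3 -c "
from h import *
snap('wrist','w8')
plan([512,282.2,29.5],70.4)"
```

```text
t 13.25 pos [512.6  282.42  30.17] q [ 0.31  0.51  1.67 -0.    0.96 -0.92] F [-0.49 -0.8  -0.5 ] open 56.0
delta cm [ 0.05 -0.04  0.07] rot [0. 0. 0.] yaw now 70.42134974000977
```

View pics/w8.png

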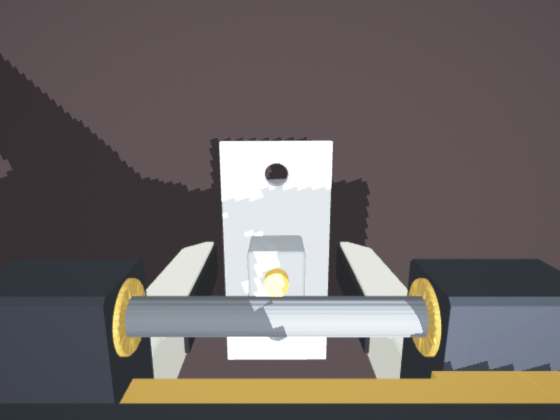

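Everything is aligned: the block, at (277,265), is between the pads. Closing and lifting slightly.

Call:
{"op": "step_arm", "data": {
  "deltas": [0,0,0.05,0,0,0,0,0,0.05,0,0,0,0,0,0.05,0,0,0,0,0,0.05,0,0,0,0,0,0.05,0,0,0,0,0,0.05,0,0,0,0,0,0.05,0,0,0,0,0,0.05,0,0,0,0,0,0.05,0,0,0,0,0,0.05,0,0,0],
  "grip": 1,
  "grip_force": 45
}}

```text
time_s: 14.08
eef_pos: [512.1, 282.2, 29.2]
tcp_rot: [0.534, 3.096, 0.0]
wrist_force: [-0.1, 0.4, 3.3]
opening: 23.5
```

Call:
{"op": "step_arm", "data": {
  "deltas": [0,0,0,0,0,0,0,0,0,0,0,0,0,0,0,0,0,0,0,0,-0.5,0,0,0,0,0,-1.5,0,0,0,0,0,-3,0,0,0,0,0,-5,0,0,0,0,0,-7,0,0,0,0,0,-8.5,0,0,0,0,0,-9,0,0,0]
}}

```text
time_s: 14.92
eef_pos: [513.4, 282.7, 122.0]
tcp_rot: [0.534, 3.092, 0.003]
wrist_force: [0.5, 0.3, -1.7]
opening: 23.5
```

```bash
python3 -c "
from h import *
snap('wrist','w9')
plan([464.1,-277.6,130],66.3)"
```

```text
t 14.9667 pos [513.3  282.67 121.75] q [ 0.31  0.4   1.58  0.    1.15 -0.92] F [ 1.4   0.28 -1.97] open 23.4
delta cm [-14.15 -54.43  -0.92] rot [0.   0.   0.07] yaw now 70.41746632086728
```

View pics/w9.png

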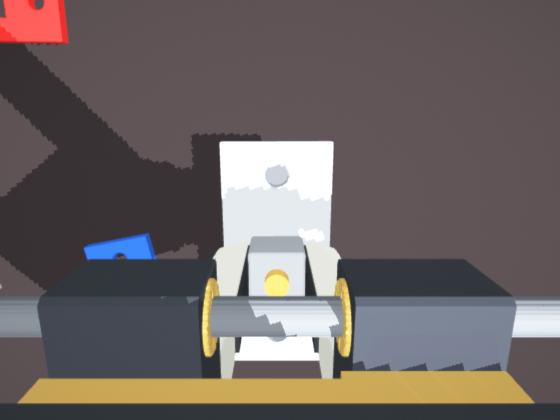

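The cover is held level, its near hole at (277,175). Carrying it to the cell.

Call:
{"op": "step_arm", "data": {
  "deltas": [-0.4,-1.5,0,0,0,0,-1.0,-4,-0.2,0,0,0,-1.8,-7,-0.5,0,0,0.01,-2.6,-10,-0.7,0,0,0.02,-3.4,-13,-0.9,0,0,0.03,-4.2,-16,-0.9,0,0,0.04,-4.9,-19,-0.9,0,0,0.05,-5.7,-22,-0.9,0,0,0.06,-6.5,-25,-0.9,0,0,0.07,-7.3,-28,-0.9,0,0,0.07]
}}

```text
time_s: 15.8
eef_pos: [485.7, -7.3, 127.1]
tcp_rot: [-0.643, -3.073, -0.0]
wrist_force: [0.8, 0.2, -2.9]
opening: 23.8
```

```bash
python3 -c "
from h import *
plan([464.1,-277.6,130],66.3)"
```

```text
t 15.8 pos [485.75  -7.29 127.07] q [-0.25  0.23  1.81 -0.    1.1  -1.4 ] F [ 0.79  0.24 -2.86] open 23.8
delta cm [ -8.85 -25.63  -0.3 ] rot [-0. -0.  0.] yaw now 66.38199322403418
```

Call:
{"op": "step_arm", "data": {
  "deltas": [-1,-3,0,0,0,0,-2,-6,-0.1,0,0,0,-3,-9,-0.2,0,0,0,-4,-12,-0.3,0,0,0,-5,-15,-0.3,0,0,0,-6,-18,-0.3,0,0,0,-7,-21,-0.3,0,0,0,-8,-23.5,-0.3,0,0,0,-8.7,-25.2,-0.3,0,0,0,-8.8,-25.6,-0.3,0,0,0]
}}

```text
time_s: 16.63
eef_pos: [464.5, -279.0, 129.9]
tcp_rot: [-0.647, -3.074, 0.001]
wrist_force: [0.4, 0.4, -2.2]
opening: 23.8
```

Call:
{"op": "step_arm", "data": {
  "deltas": [0,0,0,0,0,0,0,0,0,0,0,0,0,0,0,0,0,0,0,0,0,0,0,0,0,0,0,0,0,0,0,0,0,0,0,0,0,0,0,0,0,0,0,0,0,0,0,0,0,0,0,0,0,0,0,0,0,0,0,0]
}}

```text
time_s: 17.47
eef_pos: [465.1, -275.9, 131.0]
tcp_rot: [0.642, 3.075, -0.0]
wrist_force: [0.7, -0.2, -1.4]
opening: 23.7
```

```bash
python3 -c "
from h import *
im,_,_=snap('wrist','w10')
plan([464.1,-277.6,82],66.3)
cv2.imwrite('pics/c10.png',cv2.resize(im[110:380,205:345,::-1],None,fx=3,fy=2.2,interpolation=2))"
```

```text
t 17.5167 pos [ 465.13 -275.91  131.  ] q [-0.74  0.32  1.68  0.    1.14 -1.9 ] F [-0.84 -0.01 -2.24] open 23.8
delta cm [ 0.03 -0.2   4.9 ] rot [-0.  0.  0.] yaw now 66.40671296311031
```

View pics/c10.png

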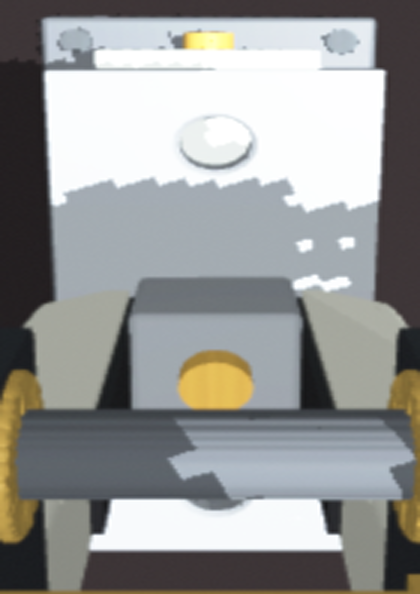

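Call:
{"op": "step_arm", "data": {
  "deltas": [0.03,-0.2,0.3,0,0,0,0.03,-0.2,1.0,0,0,0,0.03,-0.2,2,0,0,0,0.03,-0.2,3,0,0,0,0.03,-0.2,3.9,0,0,0,0.03,-0.2,4.5,0,0,0,0.03,-0.2,4.9,0,0,0,0.03,-0.2,5,0,0,0,0.03,-0.2,5,0,0,0,0.03,-0.2,5,0,0,0]
}}

```text
time_s: 18.35
eef_pos: [464.3, -277.8, 81.2]
tcp_rot: [0.642, 3.075, -0.001]
wrist_force: [-0.5, 0.7, -2.7]
opening: 23.2
```

```bash
python3 -c "
from h import *
im,_,_=snap('wrist','w11'); b,_,_=snap('scene','s11')
plan([464.1,-277.6,82],66.3)
cv2.imwrite('pics/c11.png',np.hstack([cv2.resize(im[150:210,245:310,::-1],None,fx=7,fy=7,interpolation=2)[:420],cv2.resize(b[170:302,75:165,::-1],(330,420),interpolation=2)]))"
```

```text
t 18.45 pos [ 464.35 -277.89   81.47] q [-0.75  0.37  1.74 -0.    1.03 -1.9 ] F [ 0.6   0.02 -2.17] open 23.7
delta cm [ 0.03  0.02 -0.05] rot [-0.  0.  0.] yaw now 66.40499905326212
```

View pics/c11.png

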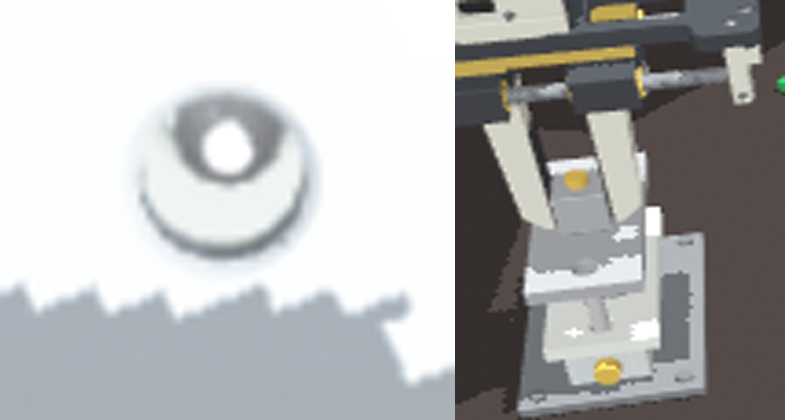

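The near hole's rim is centred at about (276.9,174.7), with the pin tip inside it at (277.4,171.0).

Run:
```python
from h import *
from workcell import ctrl
im,K,T=load('w11'); s=ctrl.observe(); R0=R.from_rotvec(s["tcp_rot"]); P=s["eef_pos"]
for n,p,z in[("tip",(277.4,171.0),64),("hole",(276.9,174.7),P[2]-3.4)]:
    print(n,R0.inv().apply(onz(K,T,p,z)[0]-P))
```

```text
tip [39.44  1.3  17.43]
hole [39.76  1.03  3.36]
```

Call:
{"op": "step_arm", "data": {
  "deltas": [-0.03,0.02,0,0,0,0,-0.03,0.02,0.2,0,0,0,-0.03,0.02,0.5,0,0,0,-0.03,0.02,0.8,0,0,0,-0.03,0.02,1.1,0,0,0,-0.03,0.02,1.4,0,0,0,-0.03,0.02,1.7,0,0,0,-0.03,0.02,2,0,0,0,-0.03,0.02,2,0,0,0,-0.03,0.02,2,0,0,0]
}}

```text
time_s: 19.28
eef_pos: [464.3, -277.4, 60.7]
tcp_rot: [-0.642, -3.075, -0.0]
wrist_force: [0.3, -0.5, -2.4]
opening: 23.9
```

```bash
python3 -c "
from h import *
im,_,_=snap('wrist','w12'); b,_,_=snap('scene','s12')
plan([464.1,-277.6,51],66.3)
cv2.imwrite('pics/c12.png',np.hstack([cv2.resize(im[110:380,205:345,::-1],(420,420),interpolation=2),cv2.resize(b[170:302,75:165,::-1],(330,420),interpolation=2)]))"
```

```text
t 19.3833 pos [ 464.46 -277.62   61.04] q [-0.74  0.4   1.76 -0.    0.98 -1.9 ] F [ 0.15  0.29 -2.78] open 23.9
delta cm [ 0.03 -0.01  1.  ] rot [-0.  0.  0.] yaw now 66.40670177440816
```

View pics/c12.png

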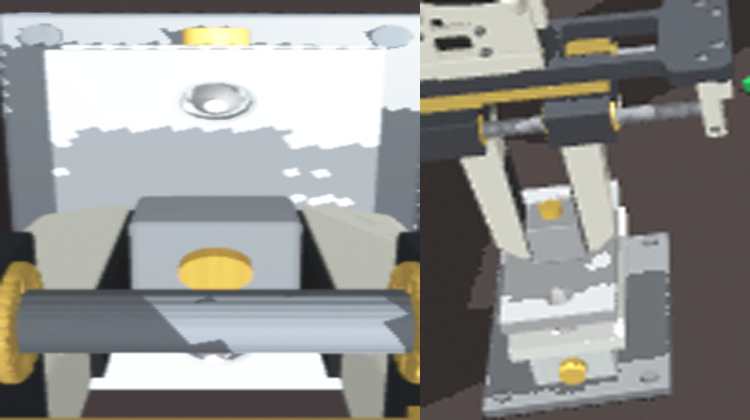

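Both pins are through the cover (underside about 50 mm) and the force is only its weight. Lowering to about 1 mm above the seat, then releasing.

Call:
{"op": "step_arm", "data": {
  "deltas": [0,0,0.1,0,0,0,0,0,0.3,0,0,0,0,0,0.5,0,0,0,0,0,0.7,0,0,0,0,0,0.9,0,0,0,0,0,1,0,0,0,0,0,1.05,0,0,0,0,0,1.08,0,0,0,0,0,1.08,0,0,0,0,0,1.08,0,0,0]
}}

```text
time_s: 20.22
eef_pos: [464.4, -277.6, 50.2]
tcp_rot: [0.642, 3.075, -0.0]
wrist_force: [-0.2, 0.2, -2.7]
opening: 23.8
```

Call:
{"op": "step_arm", "data": {
  "deltas": [0,0,0,0,0,0,0,0,0,0,0,0,0,0,0,0,0,0,0,0,0,0,0,0,0,0,0,0,0,0,0,0,0,0,0,0,0,0,0,0,0,0,0,0,0,0,0,0,0,0,0,0,0,0,0,0,0,0,0,0],
  "grip": -0.2
}}

```text
time_s: 21.05
eef_pos: [464.4, -277.5, 50.1]
tcp_rot: [-0.642, -3.075, -0.0]
wrist_force: [0.1, -0.2, -0.1]
opening: 55.9
```

Call:
{"op": "step_arm", "data": {
  "deltas": [0,0,-0.5,0,0,0,0,0,-1.5,0,0,0,0,0,-3,0,0,0,0,0,-5,0,0,0,0,0,-7,0,0,0,0,0,-9,0,0,0,0,0,-11,0,0,0,0,0,-12,0,0,0,0,0,-12,0,0,0,0,0,-12,0,0,0]
}}

```text
time_s: 21.88
eef_pos: [464.5, -277.6, 170.6]
tcp_rot: [0.642, 3.074, -0.001]
wrist_force: [-0.8, -0.3, -0.2]
opening: 56.2
```

```bash
python3 -c "
from h import *
im,_,_=snap('wrist','w13'); b,_,_=snap('scene','s13'); snap('top','t13')
plan([464.1,-277.6,51],66.3)
cv2.imwrite('pics/c13.png',np.hstack([cv2.resize(im[60:330,185:365,::-1],(420,420),interpolation=2),cv2.resize(b[170:302,75:165,::-1],(330,420),interpolation=2)]))"
```

```text
t 22.0333 pos [ 463.68 -276.92  168.81] q [-0.74  0.28  1.63 -0.    1.23 -1.9 ] F [ 0.69  0.55 -0.41] open 55.9
delta cm [-0.09 -0.06 11.78] rot [ 0. -0.  0.] yaw now 66.40463809575357
```

View pics/c13.png

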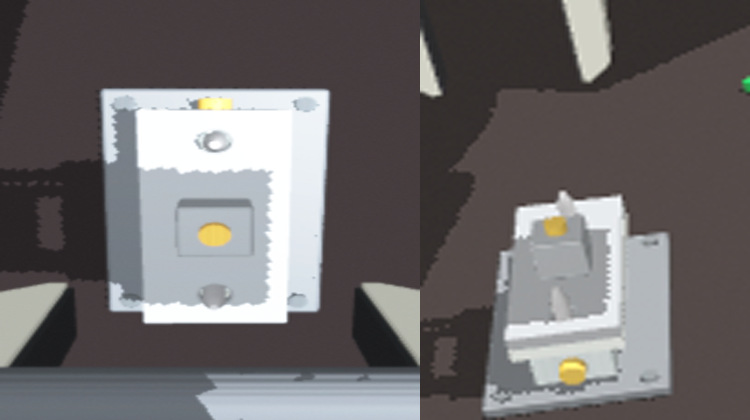

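View pics/s13.png

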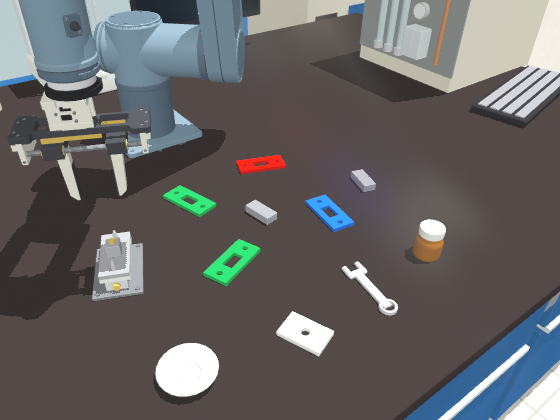

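Both plates are stacked on the pins, the gripper is clear, and nothing else looks moved. One numeric check, then I hand in.

Run:
```python
from h import *
im,K,T=load('w13')
# near-hole rim/pin and plate corners (crop -> px): scale 180/420, 270/420
px=[(185+x*180/420,60+y*270/420) for x,y in[(137,109),(293,109),(287,322),(145,322)]]
P=onz(K,T,px,46); print(P.mean(0),[np.linalg.norm(P[i]-P[(i+1)%4]) for i in range(4)])
d=P[1]-P[0];e=P[3]-P[0];print(np.degrees(np.arctan2(d[1],d[0])),np.degrees(np.arctan2(e[1],e[0])))
# bystander change in scene view, right/lower region
a=load('scene0')[0].astype(int); b=load('s13')[0].astype(int)
D=np.abs(a-b).max(2)>60
for n,(x,y) in dict(jar=(429,241),wrench=(372,288),dish=(188,370),blank=(305,333)).items(): print(n,D[y-30:y+30,x-30:x+30].sum())
from workcell import ctrl
ctrl.sign_off()
```

```text
[ 465.47 -276.42   46.  ] [np.float64(50.41856894887847), np.float64(110.58777130911623), np.float64(50.171311942388535), np.float64(110.58759389064454)]
66.3831033535502 -23.343058423380857
jar 0
wrench 0
dish 0
blank 0
the job is handed in; nothing more can be done
```

The flow cell is assembled and handed in at about 22 s of robot time. I gripped the spacer by its long sides and the cover by its block. I lined each one up by looking at a pin through its near hole, lowered it over the pins, and let go about 1 mm above its seat.

**Last checks:**
- **Seating:** the pictures show both pins through both plates and the plates lying flush.
- **Cover height:** measured at its seated height, the cover's outline came out at 110.6 x 50.3 mm. That agrees with the real size of 110 x 50 mm.
- **Cover position and angle:** the wrist camera put the cover's centre at (465.5, -276.4). It had put the cell's centre at about (465.2, -276.9), with the two angles agreeing to about 0.5°.
- **Bystanders:** the scene camera showed no change around the jar, wrench, dish or blank plate.
- **Gripper:** it is open and well clear of the parts.

**Disagreements:** the top and wrist cameras differed by 1–2 mm on absolute positions, which fits the stated calibration error. I relied on the direct view of the pin in the hole for the final fit. I did not measure the spacer's seated height separately.

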